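# Sort two punches into the rack and hold its lid at the balance point

### The arm

A 6-joint arm with a two-finger parallel gripper is mounted at the origin on the work surface; the furniture and walls round the work are solid. World frame = base frame: x ahead of the robot, y to its left, z up, the work surface at z = 0. Lengths are in m, angles in rad, forces in N, time in s.
With the tool pointing down it reaches from about 0.25 to 0.725 m from the base axis. Payload 4 kg.
Tool frame: the origin (TCP) lies at the very end of the fingers, on their centre line; the grasp point (between the pads) lies 19 mm behind it (bot.pinch_z is the distance from the TCP to the grasp point, in m); z points along the fingers, x is the direction in which the jaws open and shut, and the axes are right-handed (so a half turn about z gives the same grasp; the last joint's range is limited). The gripper opens to 85 mm and grips with 20 to 120 N. Pads are 22 mm wide; open, the fingers measure 114 mm over their backs; the gripper's body (76 mm by 85 mm) begins 54 mm behind the grasp point. The pads swing forward as they close: fully open they stand 13 mm farther back than shut.
Start: joints at [-0.722, 0.241, 0.005, 1.335, 0, 1.571], TCP at [0.375, -0.33, 0.231] pointing down, gripper open.
Joint ranges: [-2.72, 2.72], [-1.05, 1.87], [-1.09, 1.28], [-1.99, 2.15], [-1.42, 1.44], [-3.14, 3.14]. Speed limits (rad/s): [2.79, 2.79, 3.14, 3.14, 3.14, 3.14].

### API

Orientations are given as a unit quaternion [x, y, z, w].
In Python, from workcell import bot gives the robot as it stands. The module is installed in compiled form; this text tells all that it offers.
- The arm moves only by the shell command python3 -m inch 'ROWS'. ROWS is JSON, a list of rows, each a list of 7 numbers: the shift along the tool's x, y, z scaled (see below), then the turn, a rotation vector about the tool's x, y, z scaled (see below), then the gripper command: -1 is fully open, 1 is shut, values between are in proportion. In form: [[x, y, z, wx, wy, wz, gripper], ...]. A call has exactly 8 rows; each row shifts and turns the commanded pose from where the row before left it, along the tool's axes as they then stand; what a row does not reach is not made up. The controller multiplies each number of a shift by 2.5 cm and each number of a turn by 180 degrees. A row lasts 1/10 s, in which the tool goes at most 50 mm and 8.59 degrees, less where a joint would pass 70% of its speed; a pose out of reach is approached as far as the arm can. A call with a number of a shift or a turn outside -1 to 1 is refused whole. A call with a gripper value outside its range is refused whole. The fingers move at their own pace and stop on an object; the grip force is fixed at half the most. Time passes only in rows, so rows that do not move let the fingers close, or fill a call up. It gives the time, the measured TCP pose, the force and the opening at its end, in the units of the state.
- bot.get_obs(): the state, without advancing time (a new reading comes with each control period).
- bot.camera(name): name is "side" or "top" or "wrist"; returns (picture, depth): 400x640x3 uint8, blue, green, red; 400x640 float32, m along the optical axis (not along the pixel's ray), 0 where there is no reading.
- bot.get_calibration(name): a dict with "vfov" (degrees; the focal length in pixels is half the picture's height over the tangent of half this angle, whatever the lens; pixels are square), "cx", "cy" (the principal point, pixels), "dist_coeffs" ([k1, k2, p1, p2, k3] as OpenCV has them; the pictures are not rectified), "R" (3x3) and "t" (3): a world point X has camera coordinates R X + t. Camera axes: x right, y down, z forward; pixel columns grow to the right and rows downward; lengths in m; the calibration is good to about 2 mm. A picture is of the moment at which its call begins: read the wrist's pose just before it. get_calibration takes no time and is no camera call; for the wrist camera it gives the pose at the moment of the call.
- bot.job_done(): hands the job in, once; it reports no verdict.
The state is a dict: "clock": time; "joint_pos": joint angles; "joint_vel": joint speeds; "tau": joint torques, N m; "eef_pos": TCP position; "tool_rot": TCP orientation; "ft_force": force on the tool from outside, world axes, zero at the start; "ft_torque": the same for the moment, N m; "grip_width": finger opening in m.
Only numpy, scipy, OpenCV 4.12 (cv2) and the standard library are available. Lean on these libraries where they do the work, as an engineer would, in place of code of your own. Each camera call takes 0.05 s, during which the arm holds its last target.

### The job

Two square steel punches lie loose on the bench: lay each in the free bay of its own row in the open punch rack, the long one beside the long one and the short one beside the short one. Then take the leaning lid by its bar, swing it up to its balance point, straight up over the hinge, and finish while still gripping it there, steady, so that I can screw on a lid stay. Do not let the lid tip forward and fall shut, and leave the two jars and the pliers where they are.

Things in the scene. Friction and masses are not known exactly. Their poses are not given: they have to be found in the camera images.
- rack: Fixed wooden punch rack, 124 mm deep (x), 170 wide (y); origin under its centre, +x from open front to hinge side. Deck 30 mm high with two rows of bays along y: front row (x = -44 mm) for short, middle row (x = 0) for long punches, one bay of each already filled by a fixed punch standing 10 mm above the deck. 8 mm cheeks outside y = +-77 mm, 45 mm high, at the hinge 61 mm.
- long_bay (a point): Centre of the floor (26 mm above the bench) of the free long bay, at x = 0, y = -36.5 mm in the rack's frame; axes as the rack's. 70 mm long (y), 21 mm wide, 4 mm deep. The filled long bay is at y = +36.5 mm.
- short_bay (a point): Centre of the floor (26 mm above the bench) of the free short bay, at x = -44, y = +36.5 mm in the rack's frame; axes as the rack's. 50 mm long (y), 21 mm wide, 4 mm deep. The filled short bay is at y = -36.5 mm.
- long_punch: Loose steel punch, 14 mm square and 62 mm long along its y, tapered at the +y end, about 0.09 kg, lying on the bench; origin at the middle of its underside. It may lie either way round in its bay.
- short_punch: Loose steel punch, 14 mm square and 42 mm long along its y, tapered at the +y end, about 0.06 kg, lying on the bench; origin at the middle of its underside. It may lie either way round in its bay.
- lid (a joint): Lid angle, rad: 0 shut (level over the rack), 2.0 fully open, leaning on its stop away from the rack's front, as it starts. Balance point 1.571: board and bar straight up over the hinge. Hinge almost frictionless: let go, it falls shut below that, back open above. Flat wooden board 150 mm wide, 8 mm thick, reaching 110 mm from the hinge line, about 0.25 kg.
- lid_bar (a point): Middle of the lid's grip bar: round steel, 10 mm diameter, 80 mm long, parallel to the hinge (rack's y), in the board's plane, 148 mm from the hinge line, 33 mm free gap to the board. It can turn between fingers that pinch it from above, so they may keep pointing down while the lid swings.
- lid_hinge (a point): Middle of the hinge line, 60 mm behind the rack's centre (rack's +x, to the robot's right) and 50 mm above the bench; the hinge line runs along the rack's y. Mind the room's lamp: its arm rises 0.47 to 0.75 m high from behind the robot to its left shoulder (about x -0.31 to 0.04, y 0.02 to 0.18 m), in the way of an elbow swung back or left.
- black_jar: Black screw-top jar, 40 mm across, 34 mm high, standing on the bench (bystander); origin at the centre of its underside.
- yellow_jar: Small yellow jar with white cap, 35 mm across, 30 mm high, standing on the bench (bystander); origin at the centre of its underside.
- pliers_flat: Flat pliers with red grips, 36 x 128 x 13 mm, lying on the bench along its y (bystander); origin at the centre of its underside.

How it is judged:
On the way:
1. both punches lie let go in the free bays of their own rows, the lid still open (x of long_punch in the frame of long_bay between -0.006 and 0.006 m and y of long_punch in the frame of long_bay between -0.008 and 0.008 m and z of long_punch in the frame of long_bay between -0.003 and 0.003 m and angle between the y axis of each of long_punch, short_punch and the y axis of rack, either way round below 0.25 rad and linear speed of each of long_punch, short_punch below 0.02 m/s and x of short_punch in the frame of short_bay between -0.006 and 0.006 m and y of short_punch in the frame of short_bay between -0.008 and 0.008 m and z of short_punch in the frame of short_bay between -0.003 and 0.003 m and contact force between the fingers and long_punch below 0.1 N and contact force between the fingers and short_punch below 0.1 N and value of joint lid above 1.85 rad), for 0.2 s.
At the end, for the whole second after the job is handed in: Each punch lies in the free bay of its own row (middle within 6 mm across and 8 mm along, underside within 3 mm of the floor, aligned within 0.25 rad), and the fingers grip the lid (over 2 N) and hold it still (under 0.05 rad/s) within 0.09 rad of upright (x of long_punch in the frame of long_bay between -0.006 and 0.006 m and y of long_punch in the frame of long_bay between -0.008 and 0.008 m and z of long_punch in the frame of long_bay between -0.003 and 0.003 m and angle between the y axis of each of long_punch, short_punch and the y axis of rack, either way round below 0.25 rad and linear speed of each of long_punch, short_punch below 0.02 m/s and x of short_punch in the frame of short_bay between -0.006 and 0.006 m and y of short_punch in the frame of short_bay between -0.008 and 0.008 m and z of short_punch in the frame of short_bay between -0.003 and 0.003 m and value of joint lid between 1.481 and 1.661 rad and velocity of joint lid between -0.05 and 0.05 rad/s and contact force between the fingers and lid above 2 N); the arm keeps its last pose, push and grip.
It fails at once if the lid tips forward towards shut (more than 0.35 rad past upright) (value of joint lid below 1.22 rad).
It fails at once if a jar or the pliers is moved more than 30 mm (distance of any of black_jar, yellow_jar, pliers_flat from where it was at the start of the episode above 0.03 m).
It also fails if it takes over 56 s, if anything falls off the work surface, if the arm or the gripper's body presses on something with over 40 N, if the wrist force passes 120 N, or if a joint passes its speed limit or range.

## Working session

There is one attempt and no reset: what is moved stays moved. The work goes in short steps, Python scripts to look and compute and a shell command to move; the robot and the scene stay as the last step left them, time stands still between calls to the robot, and variables do not carry over. Pictures are saved under pics/ and viewed, and the job is handed in when it is done.

```bash
mkdir -p pics; ls; cat > h.py <<'E'
import numpy as np, cv2
from workcell import bot
def snap(name,fn):
    c=bot.get_calibration(name); im,d=bot.camera(name)
    cv2.imwrite('pics/'+fn+'.png',im); np.savez('pics/'+fn+'.npz',im=im,d=d,**{k:np.array(v) for k,v in c.items()})
    return im,d,c
def load(fn):
    z=np.load('pics/'+fn+'.npz'); return z['im'],z['d'],z
def cloud(d,c):
    h,w=d.shape; f=h/2/np.tan(np.radians(float(c['vfov']))/2)
    K=np.array([[f,0,float(c['cx'])],[0,f,float(c['cy'])],[0,0,1]])
    u,v=np.meshgrid(np.arange(w),np.arange(h))
    p=cv2.undistortPoints(np.stack([u,v],-1).reshape(-1,1,2).astype(np.float64),K,np.array(c['dist_coeffs'],float)).reshape(h,w,2)
    P=np.dstack([p[...,0]*d,p[...,1]*d,d])
    return (P-np.array(c['t']).reshape(3))@np.array(c['R'])
E
python3 - <<'E'
from h import *
print(bot.get_obs())
for n in ['top','side','wrist']:
    im,d,c=snap(n,n+'0'); print(n,c,(d>0).mean())
E
```

```text
pics
{'clock': 0.0, 'joint_pos': array([-7.21976410e-01,  2.41414565e-01,  3.74734580e-03,  1.33521108e+00,
        1.28850650e-05,  1.57081634e+00]), 'joint_vel': array([-0.00119262,  0.00076014,  0.00079871, -0.00131756,  0.00155656,
       -0.00131283]), 'tau': array([ 9.33821939e-04, -3.72321010e+01,  2.52408171e+01,  1.70602149e-02,
       -2.32969733e-04,  1.48133921e-05]), 'eef_pos': array([ 0.37478357, -0.33001823,  0.230421  ]), 'tool_rot': array([ 9.35544203e-01, -3.53208098e-01, -9.71618863e-04, -3.73691943e-04]), 'ft_force': array([-1.01372051,  0.54897217,  0.04003509]), 'ft_torque': array([-0.04715907,  0.04210192,  0.03442965]), 'grip_width': 0.08572677571957192}
top {'vfov': 43.8615394036399, 'cx': 328.4760370407861, 'cy': 200.78210881038717, 'dist_coeffs': array([-0.05107741,  0.        ,  0.        ,  0.        ,  0.        ]), 'R': array([[ 0.00989115, -0.99982567,  0.01583677],
       [-0.98749768, -0.01225847, -0.1571562 ],
       [ 0.15732293, -0.01408432, -0.98744677]]), 't': array([-0.10869382,  0.55361336,  0.80190047])} 0.99598046875
side {'vfov': 48.74461336011704, 'cx': 319.1178204531567, 'cy': 192.40185391384233, 'dist_coeffs': array([-0.11218973,  0.        ,  0.        ,  0.        ,  0.        ]), 'R': array([[-0.83950096,  0.5431033 , -0.01664145],
       [ 0.38158519,  0.56747771, -0.72963127],
       [-0.3868215 , -0.61887629, -0.68363826]]), 't': array([ 0.50163868, -0.09215575,  1.04234984])} 0.99580859375
wrist {'vfov': 66.1331330862771, 'cx': 324.1314683993076, 'cy': 197.7897242208341, 'dist_coeffs': array([-0.02460379,  0.        ,  0.        ,  0.        ,  0.        ]), 'R': array([[ 7.50246212e-01, -6.61158001e-01, -8.48111376e-04],
       [-6.31622292e-01, -7.17108638e-01,  2.94632792e-01],
       [-1.95407016e-01, -2.20511450e-01, -9.55610171e-01]]), 't': array([-0.49938667, -0.03710596,  0.37847999])} 0.9964296875
```

View pics/top0.png

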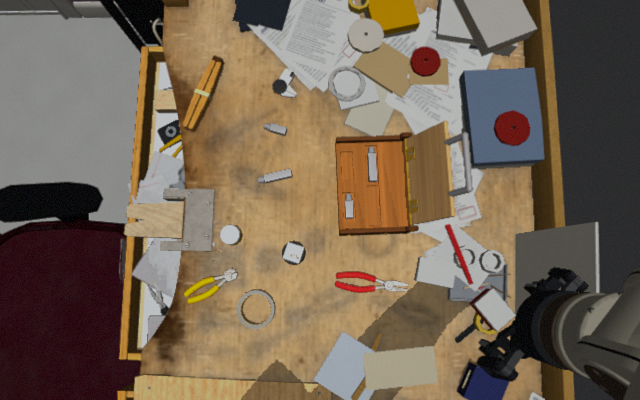

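View pics/side0.png

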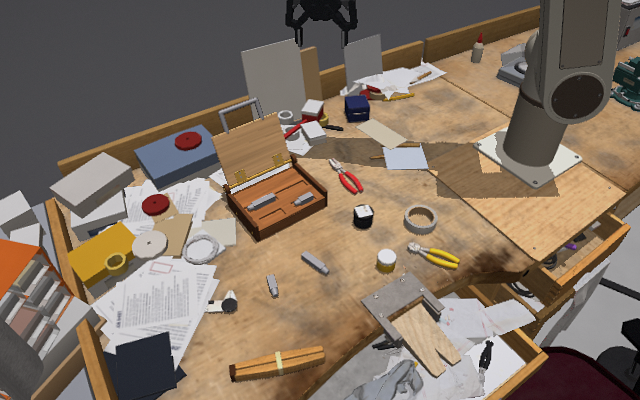

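View pics/wrist0.png

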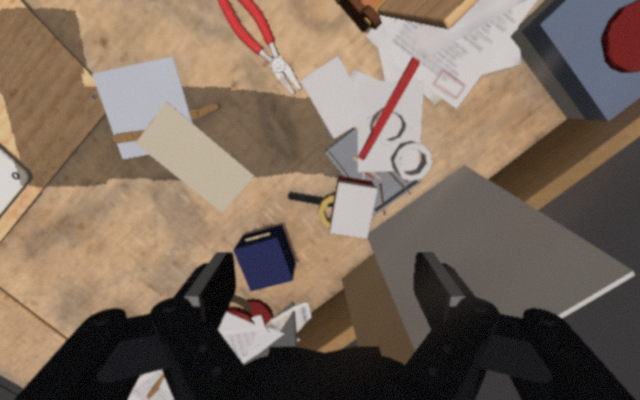

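```bash
python3 - <<'E'
from h import *
im,d,c=load('top0'); P=cloud(d,c)
for (u,v) in [(275,176),(275,129),(349,207),(372,163),(349,165),(374,205),(345,190),(405,137),(405,233),(230,234),(293,252),(370,283),(466,165),(330,300)]:
    print((u,v),P[v,u].round(4))
for nm,(u0,u1,v0,v1) in dict(long=(250,300,160,192),short=(255,295,115,143)).items():
    R=P[v0:v1,u0:u1]; m=(R[...,2]>0.008)&(R[...,2]<0.03)
    q=R[m][:,:2].astype(np.float32); print(nm,m.sum(),q.mean(0),np.median(R[m][:,2]),cv2.minAreaRect(q))
big=cv2.resize(im[90:260,230:500],None,fx=2.9,fy=2.9,interpolation=cv2.INTER_CUBIC); cv2.imwrite('pics/topcrop.png',big)
im,d,c=load('side0'); 
cv2.imwrite('pics/sidecrop.png',cv2.resize(im[90:310,190:390],None,fx=2.7,fy=2.7,interpolation=cv2.INTER_CUBIC))
E
```

```text
(275, 176) [ 0.603  -0.0074  0.0144]
(275, 129) [ 0.69   -0.0049  0.0136]
(349, 207) [ 0.5454 -0.1379  0.0383]
(372, 163) [ 0.6228 -0.1775  0.0408]
(349, 165) [ 0.6225 -0.1385  0.0242]
(374, 205) [ 0.5518 -0.1826  0.0227]
(345, 190) [ 0.5773 -0.1315  0.0256]
(405, 137) [ 0.6679 -0.2343  0.0495]
(405, 233) [ 0.5058 -0.2409 -0.0038]
(230, 234) [0.4977 0.0663 0.026 ]
(293, 252) [ 0.4678 -0.0433  0.033 ]
(370, 283) [ 0.4167 -0.1777 -0.0028]
(466, 165) [ 0.587  -0.2986  0.1864]
(330, 300) [ 0.3867 -0.1076 -0.0034]
long 247 [ 0.60507697 -0.007604  ] 0.01150532855633972 ((0.6047661304473877, -0.0049790069460868835), (0.01459300797432661, 0.06164145842194557), 13.647095680236816)
short 157 [ 0.69350415 -0.0057995 ] 0.011494716380742252 ((0.6941460967063904, -0.003918621689081192), (0.04076654464006424, 0.014425089582800865), 76.23722076416016)
```

View pics/topcrop.png

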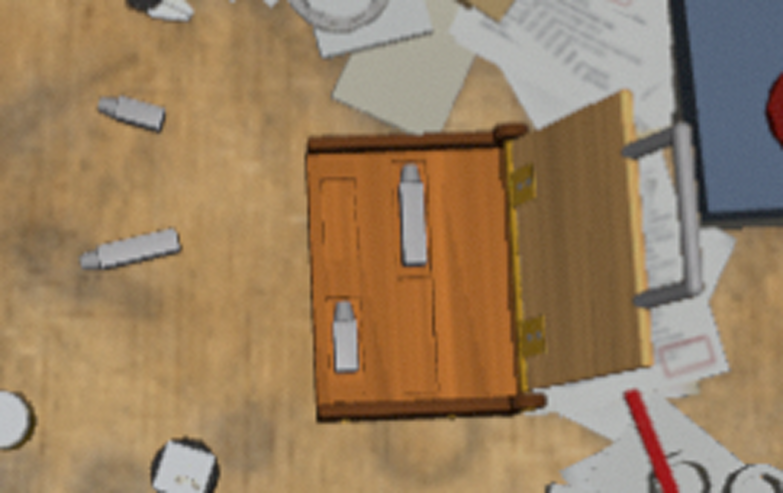

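View pics/sidecrop.png

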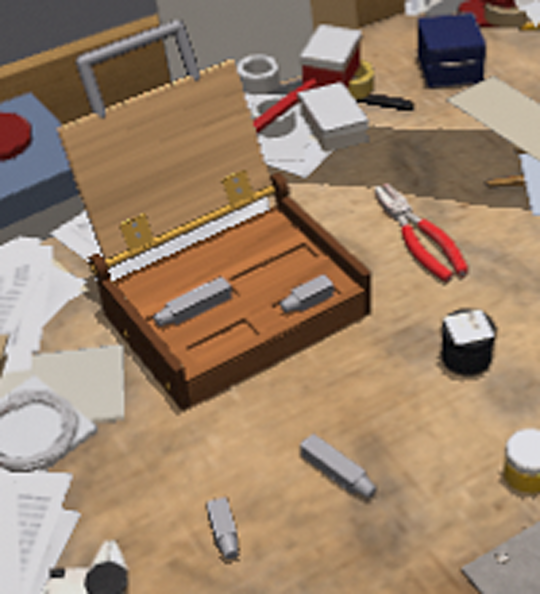

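```bash
cat >> h.py <<'E'
def ray(c,u,v,z):
    f=200/np.tan(np.radians(float(c['vfov']))/2)
    K=np.array([[f,0,float(c['cx'])],[0,f,float(c['cy'])],[0,0,1]])
    p=cv2.undistortPoints(np.array([[[u,v]]],float),K,np.array(c['dist_coeffs'],float)).reshape(2)
    R=np.array(c['R']);t=np.array(c['t']).reshape(3)
    C=-R.T@t; D=R.T@np.array([p[0],p[1],1]); return C+D*(z-C[2])/D[2]
def proj(c,X):
    f=200/np.tan(np.radians(float(c['vfov']))/2)
    K=np.array([[f,0,float(c['cx'])],[0,f,float(c['cy'])],[0,0,1]])
    R=np.array(c['R']);t=np.array(c['t']).reshape(3)
    return cv2.projectPoints(np.atleast_2d(np.array(X,float)),cv2.Rodrigues(R)[0],t,K,np.array(c['dist_coeffs'],float))[0].reshape(-1,2)
E
python3 - <<'E'
from h import *
for n in ['top0','side0']:
    im,d,c=load(n); P=cloud(d,c)
    R=np.array(c['R']);print(n,'cam',-R.T@c['t'])
    # bench bias
    m=(abs(P[...,0]-.55)<.1)&(abs(P[...,1]-.03)<.06); print('bench z',np.median(P[m][:,2]))
    # steel filled punches / loose by height
    g=im.astype(int); sat=g.max(2)-g.min(2)
    ch=(P[...,0]>.48)&(P[...,0]<.70)&(P[...,1]>-.245)&(P[...,1]<-.1)
    grey=(sat<45)&(g.mean(2)>110)
    for nm,(mask,z) in dict(fill=(ch&grey&(P[...,2]<.06),.04),loose=((P[...,0]>.55)&(P[...,0]<.75)&(abs(P[...,1])<.05)&grey,.014)).items():
        k,l,s,ce=cv2.connectedComponentsWithStats(mask.astype(np.uint8))
        for i in range(1,k):
            if s[i,4]>60: 
                px=np.argwhere(l==i)[:,::-1]
                q=np.array([ray(c,u,v,z)[:2] for u,v in px],np.float32)
                print(nm,s[i],q.mean(0),cv2.minAreaRect(q))
im,d,c=load('wrist0'); R=c['R'];o=-R.T@c['t'];print('wristcam',o,'axis',R[2])
E
```

```text
top0 cam [ 0.42160968 -0.09059419  0.88055916]
bench z -0.0033345981006180562
fill [353 126  33  11 212] [ 0.6817336  -0.17571634] ((0.6802970767021179, -0.17249910533428192), (0.05646774172782898, 0.017014827579259872), 89.00952911376953)
fill [368 147   9  34 239] [ 0.62055165 -0.17779487] ((0.6221940517425537, -0.1777588427066803), (0.05910184979438782, 0.013092189095914364), 2.757237434387207)
fill [345 194   9  24 164] [ 0.54637986 -0.13742825] ((0.5477669835090637, -0.13718706369400024), (0.04022036865353584, 0.012771806679666042), 3.915836811065674)
loose [264 123  23  11 154] [ 0.6927355  -0.00563498] ((0.6931965947151184, -0.004124242812395096), (0.04041609913110733, 0.014103447087109089), 74.2669677734375)
loose [257 169  35  13 246] [ 0.6041933  -0.00674181] ((0.6037855744361877, -0.00484124943614006), (0.013974381610751152, 0.0615420825779438), 14.310449600219727)
side0 cam [0.85949475 0.42494031 0.65369851]
bench z -0.0007230627897017828
fill [247 193  28  16 137] [ 0.6211816  -0.17728972] ((0.6231258511543274, -0.17728352546691895), (0.0611056312918663, 0.014545390382409096), 5.171261787414551)
fill [294 192  19  12  92] [ 0.54688257 -0.13652655] ((0.5478779673576355, -0.1368216872215271), (0.04269004985690117, 0.013972104527056217), 7.073723316192627)
fill [223 217  14  22 156] [ 0.7005971  -0.14709224] ((0.697313129901886, -0.1420011669397354), (0.05826082080602646, 0.021789884194731712), 89.93421936035156)
loose [301 251  29  22 206] [ 0.6029027  -0.00478327] ((0.6023088097572327, -0.004215307533740997), (0.014445501379668713, 0.06346007436513901), 13.748194694519043)
loose [267 274  11  22 148] [ 0.6921923  -0.00415862] ((0.6925173997879028, -0.0027258936315774918), (0.0443744920194149, 0.01378616876900196), 74.01981353759766)
wristcam [ 0.42518365 -0.27332333  0.37218843] axis [-0.19540702 -0.22051145 -0.95561017]
```

```bash
cat > plan.py <<'E'
import numpy as np
from scipy.spatial.transform import Rotation as Ro
from workcell import bot
def yawrot(deg): # tool x at yaw, z down
    a=np.radians(deg); x=[np.cos(a),np.sin(a),0]; z=[0,0,-1]; return Ro.from_matrix(np.array([x,np.cross(z,x),z]).T)
def plan(wps,start=None,dec=2):
    """wps: list of (pos,yaw,n)"""
    o=bot.get_obs()
    p=np.array(o['eef_pos']);R=Ro.from_quat(o['tool_rot'])
    if start: p=np.array(start[0]);R=yawrot(start[1])
    print('start',p.round(4),'yaw',np.degrees(np.arctan2(R.as_matrix()[1,0],R.as_matrix()[0,0])).round(2))
    k=0
    for pos,yaw,n in wps:
        Rt=yawrot(yaw)
        for i in range(n):
            s=(R.inv().apply((np.array(pos)-p)/(n-i)))/.025
            w=(R.inv()*Rt).as_rotvec()/(n-i)/np.pi
            s=s.round(dec);w=w.round(3)
            if abs(w).max()>.0478 or abs(s).max()>1: print('LIMIT')
            p=p+R.apply(s*.025);R=R*Ro.from_rotvec(w*np.pi)
            print(k,[*(s+0),*(w+0)]);k+=1
        print('  reach',p.round(4),'err',(np.array(pos)-p).round(4))
E
python3 - <<'E'
from plan import *
plan([([.603,-.0045,.11],13.9,18)],dec=2)
E
```

```text
start [ 0.3749 -0.3301  0.2306] yaw -41.37
0 [np.float64(-0.1), np.float64(-0.88), np.float64(0.27), np.float64(0.0), np.float64(0.0), np.float64(-0.017)]
1 [np.float64(-0.05), np.float64(-0.88), np.float64(0.27), np.float64(0.0), np.float64(0.0), np.float64(-0.017)]
2 [np.float64(0.0), np.float64(-0.88), np.float64(0.27), np.float64(0.0), np.float64(0.0), np.float64(-0.017)]
3 [np.float64(0.04), np.float64(-0.88), np.float64(0.27), np.float64(0.0), np.float64(0.0), np.float64(-0.017)]
4 [np.float64(0.09), np.float64(-0.88), np.float64(0.27), np.float64(0.0), np.float64(0.0), np.float64(-0.017)]
5 [np.float64(0.14), np.float64(-0.87), np.float64(0.27), np.float64(0.0), np.float64(0.0), np.float64(-0.017)]
6 [np.float64(0.18), np.float64(-0.86), np.float64(0.27), np.float64(0.0), np.float64(0.0), np.float64(-0.017)]
7 [np.float64(0.23), np.float64(-0.85), np.float64(0.27), np.float64(0.0), np.float64(0.0), np.float64(-0.017)]
8 [np.float64(0.28), np.float64(-0.84), np.float64(0.27), np.float64(0.0), np.float64(0.0), np.float64(-0.017)]
9 [np.float64(0.32), np.float64(-0.83), np.float6
[... 329 characters left out ...]
 np.float64(0.26), np.float64(0.0), np.float64(0.0), np.float64(-0.017)]
13 [np.float64(0.49), np.float64(-0.74), np.float64(0.27), np.float64(0.0), np.float64(0.0), np.float64(-0.017)]
14 [np.float64(0.53), np.float64(-0.71), np.float64(0.26), np.float64(0.0), np.float64(0.0), np.float64(-0.017)]
15 [np.float64(0.56), np.float64(-0.68), np.float64(0.27), np.float64(0.0), np.float64(0.0), np.float64(-0.017)]
16 [np.float64(0.6), np.float64(-0.65), np.float64(0.26), np.float64(0.0), np.float64(0.0), np.float64(-0.018)]
17 [np.float64(0.63), np.float64(-0.62), np.float64(0.27), np.float64(0.0), np.float64(0.0), np.float64(-0.017)]
  reach [ 0.603  -0.0045  0.1099] err [-0.      0.      0.0001]
```

```bash
python3 -m inch '[[-0.1,-0.88,0.27,0,0,-0.017,-0.1],[-0.05,-0.88,0.27,0,0,-0.017,-0.1],[0,-0.88,0.27,0,0,-0.017,-0.1],[0.04,-0.88,0.27,0,0,-0.017,-0.1],[0.09,-0.88,0.27,0,0,-0.017,-0.1],[0.14,-0.87,0.27,0,0,-0.017,-0.1],[0.18,-0.86,0.27,0,0,-0.017,-0.1],[0.23,-0.85,0.27,0,0,-0.017,-0.1]]'
python3 -m inch '[[0.28,-0.84,0.27,0,0,-0.017,-0.1],[0.32,-0.83,0.27,0,0,-0.017,-0.1],[0.36,-0.81,0.27,0,0,-0.017,-0.1],[0.41,-0.78,0.27,0,0,-0.017,-0.1],[0.45,-0.76,0.26,0,0,-0.017,-0.1],[0.49,-0.74,0.27,0,0,-0.017,-0.1],[0.53,-0.71,0.26,0,0,-0.017,-0.1],[0.56,-0.68,0.27,0,0,-0.017,-0.1]]'
python3 -m inch '[[0.6,-0.65,0.26,0,0,-0.018,-0.1],[0.63,-0.62,0.27,0,0,-0.017,-0.1],[0,0,0,0,0,0,-0.1],[0,0,0,0,0,0,-0.1],[0,0,0,0,0,0,-0.1],[0,0,0,0,0,0,-0.1],[0,0,0,0,0,0,-0.1],[0,0,0,0,0,0,-0.1]]'
python3 - <<'E'
from h import *
im,d,c=snap('wrist','wrist1')
g=im.astype(int);P=cloud(d,c)
# known corners not; find steel by height & grey
sat=g.max(2)-g.min(2)
m=(abs(P[...,0]-.603)<.06)&(abs(P[...,1]+.004)<.06)&(P[...,2]>.006)&(P[...,2]<.03)
q=P[m][:,:2].astype(np.float32);print(m.sum(),cv2.minAreaRect(q),np.median(P[m][:,2]))
E
```

```text
clock: 0.95
eef_pos: [0.4766, -0.1851, 0.1767]
tool_rot: [0.989, -0.146, -0.0, -0.0]
ft_force: [0.1, -0.0, -0.2]
grip_width: 0.047
clock: 1.75
eef_pos: [0.5784, -0.0404, 0.1231]
tool_rot: [0.998, 0.067, -0.0, -0.0]
ft_force: [0.3, -0.1, 0.3]
grip_width: 0.0467
clock: 2.55
eef_pos: [0.6035, -0.0055, 0.1109]
tool_rot: [0.993, 0.12, 0.0, 0.0]
ft_force: [0.5, -0.7, -0.4]
grip_width: 0.0468
1208 ((0.6043655276298523, -0.004779774695634842), (0.013898416422307491, 0.06204040348529816), 14.361127853393555) 0.012779993737176122
```

View pics/wrist1.png

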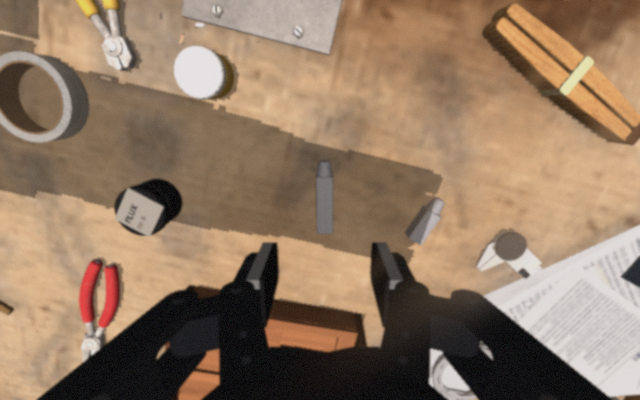

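```bash
python3 - <<'E'
from plan import *
plan([([.6037,-.0045,.007],14.1,6)])
E
```

```text
start [ 0.6035 -0.0054  0.1109] yaw 13.85
0 [np.float64(0.0), np.float64(-0.01), np.float64(0.69), np.float64(0.0), np.float64(0.0), np.float64(0.0)]
1 [np.float64(0.0), np.float64(0.0), np.float64(0.69), np.float64(0.0), np.float64(0.0), np.float64(0.0)]
2 [np.float64(0.0), np.float64(-0.01), np.float64(0.69), np.float64(0.0), np.float64(0.0), np.float64(0.0)]
3 [np.float64(0.0), np.float64(0.0), np.float64(0.69), np.float64(0.0), np.float64(0.0), np.float64(0.0)]
4 [np.float64(0.01), np.float64(-0.01), np.float64(0.7), np.float64(0.0), np.float64(0.0), np.float64(-0.001)]
5 [np.float64(0.0), np.float64(0.0), np.float64(0.69), np.float64(0.0), np.float64(0.0), np.float64(0.0)]
  reach [ 0.6036 -0.0046  0.0071] err [ 0.0001  0.0001 -0.0001]
```

```bash
python3 -m inch '[[0.01,-0.03,0.9,0,0,-0.001,-0.1],[0,0,0.9,0,0,0,-0.1],[0,0,0.9,0,0,0,-0.1],[0,0,0.8,0,0,0,-0.1],[0,0,0.5,0,0,0,-0.1],[0,0,0.15,0,0,0,-0.1],[0,0,0,0,0,0,-0.1],[0,0,0,0,0,0,-0.1]]'
python3 -m inch '[[0,0,0,0,0,0,1],[0,0,0,0,0,0,1],[0,0,0,0,0,0,1],[0,0,0,0,0,0,1],[0,0,0,0,0,0,1],[0,0,-0.5,0,0,0,1],[0,0,-1,0,0,0,1],[0,0,-1,0,0,0,1]]'
```

```text
clock: 3.4
eef_pos: [0.6045, -0.0042, 0.0079]
tool_rot: [0.992, 0.122, 0.001, 0.0]
ft_force: [-0.0, -0.0, -0.8]
grip_width: 0.0468
clock: 4.2
eef_pos: [0.6027, -0.0042, 0.0696]
tool_rot: [0.992, 0.123, -0.001, -0.0]
ft_force: [1.1, 0.0, -1.9]
grip_width: 0.0117
```

```bash
python3 - <<'E'
from plan import *
plan([([.5495,-.1809,.095],-87.4,13)])
E
```

```text
start [ 0.6027 -0.0042  0.0696] yaw 14.07
0 [np.float64(-0.29), np.float64(0.49), np.float64(-0.08), np.float64(0.0), np.float64(0.0), np.float64(0.043)]
1 [np.float64(-0.22), np.float64(0.52), np.float64(-0.08), np.float64(0.0), np.float64(0.0), np.float64(0.043)]
2 [np.float64(-0.15), np.float64(0.55), np.float64(-0.08), np.float64(0.0), np.float64(0.0), np.float64(0.043)]
3 [np.float64(-0.08), np.float64(0.56), np.float64(-0.08), np.float64(0.0), np.float64(0.0), np.float64(0.043)]
4 [np.float64(0.0), np.float64(0.57), np.float64(-0.08), np.float64(0.0), np.float64(0.0), np.float64(0.044)]
5 [np.float64(0.08), np.float64(0.56), np.float64(-0.08), np.float64(0.0), np.float64(0.0), np.float64(0.043)]
6 [np.float64(0.15), np.float64(0.55), np.float64(-0.08), np.float64(0.0), np.float64(0.0), np.float64(0.044)]
7 [np.float64(0.23), np.float64(0.52), np.float64(-0.08), np.float64(0.0), np.float64(0.0), np.float64(0.043)]
8 [np.float64(0.3), np.float64(0.48), np.float64(-0.07), np.float64(0.0), np.float64(0.0), np.float64(0.044)]
9 [np.float64(0.36), np.float64(0.44), np.float64(-0.08), np.float64(0.0), np.float64(0.0), np.float64(0.043)]
10 [np.float64(0.42), np.float64(0.39), np.float64(-0.07), np.float64(0.0), np.float64(0.0), np.float64(0.044)]
11 [np.float64(0.46), np.float64(0.32), np.float64(-0.08), np.float64(0.0), np.float64(0.0), np.float64(0.043)]
12 [np.float64(0.51), np.float64(0.26), np.float64(-0.07), np.float64(0.001), np.float64(0.0), np.float64(0.044)]
  reach [ 0.5496 -0.181   0.095 ] err [-0.0001  0.0001  0.    ]
```

```bash
python3 -m inch '[[-0.29,0.49,-0.08,0,0,0.043,1],[-0.22,0.52,-0.08,0,0,0.043,1],[-0.15,0.55,-0.08,0,0,0.043,1],[-0.08,0.56,-0.08,0,0,0.043,1],[0,0.57,-0.08,0,0,0.044,1],[0.08,0.56,-0.08,0,0,0.043,1],[0.15,0.55,-0.08,0,0,0.044,1],[0.23,0.52,-0.08,0,0,0.043,1]]'
python3 -m inch '[[0.3,0.48,-0.07,0,0,0.044,1],[0.36,0.44,-0.08,0,0,0.043,1],[0.42,0.39,-0.07,0,0,0.044,1],[0.46,0.32,-0.08,0,0,0.043,1],[0.51,0.26,-0.07,0,0,0.044,1],[0,0,0,0,0,0,1],[0,0,0,0,0,0,1],[0,0,0,0,0,0,1]]'
python3 - <<'E'
from h import *
snap('wrist','wrist2');snap('top','top2')
im=cv2.imread('pics/top2.png')
cv2.imwrite('pics/top2c.png',cv2.resize(im[90:260,230:500],None,fx=2.9,fy=2.9,interpolation=cv2.INTER_CUBIC))
E
```

```text
clock: 5.0
eef_pos: [0.5703, -0.1134, 0.0856]
tool_rot: [0.912, -0.411, -0.0, 0.0]
ft_force: [-0.6, -0.1, -1.0]
grip_width: 0.0119
clock: 5.8
eef_pos: [0.5505, -0.1803, 0.0945]
tool_rot: [0.724, -0.69, -0.0, -0.0]
ft_force: [0.1, -0.3, -1.0]
grip_width: 0.0115
```

View pics/wrist2.png

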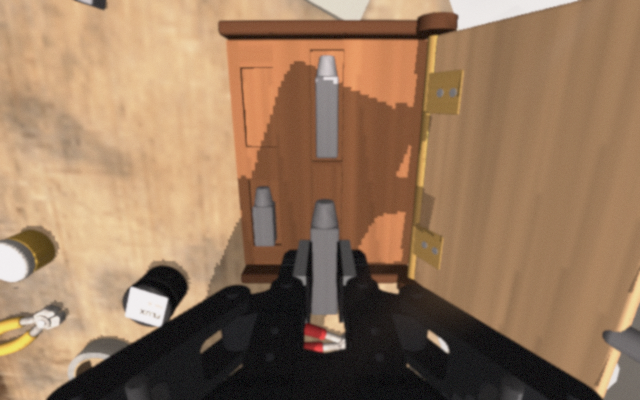

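View pics/top2c.png

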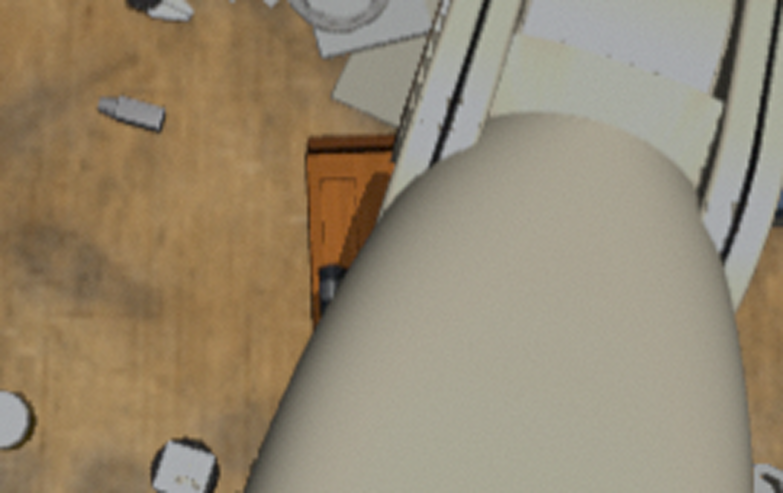

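```bash
python3 - <<'E'
from h import *
im,d,c=load('wrist2')
O=np.array([.586,-.1792]);a=np.radians(-87.4);X=np.array([np.cos(a),np.sin(a)]);Y=np.array([-X[1],X[0]])
def W(x,y,z): return np.r_[O+x*X+y*Y,z]
big=cv2.resize(im[20:330,210:440],None,fx=2.6,fy=1.9*2.6/1.9,interpolation=cv2.INTER_CUBIC)
def dr(pts,col):
    p=(proj(c,pts)-[210,20]+.5)*2.6
    cv2.polylines(big,[p.round().astype(int)],True,col,1)
def box(cx,cy,hx,hy,z): return [W(cx+sx*hx,cy+sy*hy,z) for sx,sy in((1,1),(1,-1),(-1,-1),(-1,1))]
for cx,cy,hy in ((0,.0365,.035),(0,-.0365,.035),(-.044,.0365,.025),(-.044,-.0365,.025)): dr(box(cx,cy,.0105,hy,.03),(0,255,0))
dr(box(0,.0365,.007,.031,.04),(255,0,0)); dr(box(-.044,-.0365,.007,.021,.04),(255,0,0))
dr(box(0,0,.062,.077,.03),(0,255,255))
t=np.array([.5505,-.1803]);zt=.101
Ox=O.copy();O=t
dr(box(0,0,.007,.031,zt),(0,0,255))
cv2.imwrite('pics/ov2.png',big[:800,:800]);print(big.shape)
E
```

```text
(806, 598, 3)
```

View pics/ov2.png

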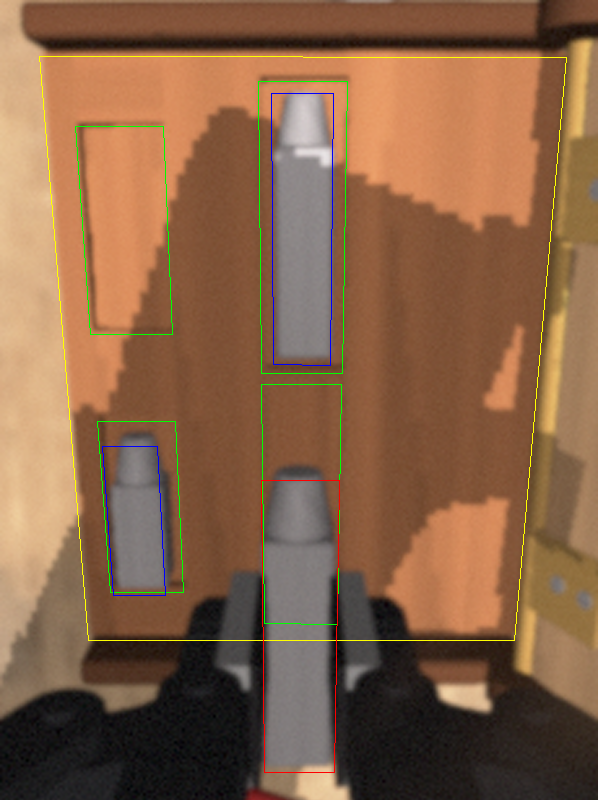

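```bash
python3 -m inch '[[0.02,0.05,0.5,0,0,0,1],[0,0,0.6,0,0,0,1],[0,0,0.5,0,0,0,1],[0,0,0.4,0,0,0,1],[0,0,0.2,0,0,0,1],[0,0,0.15,0,0,0,1],[0,0,0,0,0,0,1],[0,0,0,0,0,0,1]]'
```

```text
clock: 6.7
eef_pos: [0.5496, -0.1817, 0.0362]
tool_rot: [0.723, -0.691, 0.0, -0.0]
ft_force: [-0.9, 0.4, 0.1]
grip_width: 0.0118
```

```bash
python3 -m inch '[[-0.02,0,0.06,0,0,0,1],[0,0,0.02,0,0,0,1],[0,0,0,0,0,0,1],[0,0,0,0,0,0,0.4],[0,0,0,0,0,0,0.4],[0,0,0,0,0,0,0.4],[0,0,-0.5,0,0,0,0.4],[0,0,-0.9,0,0,0,0.4]]'
python3 -m inch '[[0,0,-1,0,0,0,0.4],[0,0,-1,0,0,0,0.4],[0,0,0,0,0,0,0],[0,0,0,0,0,0,0],[0,0,0,0,0,0,0],[0,0,0,0,0,0,0],[0,0,0,0,0,0,0],[0,0,0,0,0,0,0]]'
python3 - <<'E'
from h import *
im,d,c=snap('wrist','wrist3')
from plan import *
plan([([.6925,-.0035,.11],-15.9,11)])
E
```

```text
clock: 7.5
eef_pos: [0.5478, -0.1806, 0.0682]
tool_rot: [0.723, -0.691, -0.002, 0.001]
ft_force: [0.2, -0.3, 0.8]
grip_width: 0.0255
clock: 8.3
eef_pos: [0.5487, -0.1809, 0.118]
tool_rot: [0.723, -0.691, -0.001, 0.0]
ft_force: [0.4, 0.2, 0.5]
grip_width: 0.043
start [ 0.5489 -0.1809  0.1182] yaw -87.44
0 [np.float64(-0.62), np.float64(-0.55), np.float64(0.03), np.float64(0.0), np.float64(0.0), np.float64(-0.036)]
1 [np.float64(-0.56), np.float64(-0.62), np.float64(0.03), np.float64(0.0), np.float64(0.0), np.float64(-0.036)]
2 [np.float64(-0.48), np.float64(-0.68), np.float64(0.03), np.float64(0.0), np.float64(0.0), np.float64(-0.036)]
3 [np.float64(-0.4), np.float64(-0.73), np.float64(0.03), np.float64(0.0), np.float64(0.0), np.float64(-0.036)]
4 [np.float64(-0.32), np.float64(-0.77), np.float64(0.03), np.float64(0.0), np.float64(0.0), np.float64(-0.036)]
5 [np.float64(-0.23), np.float64(-0.8), np.float64(0.03), np.float64(0.0), np.float64(0.0), np.float64(-0.036)]
6 [np.float64(-0.14), np.float64(-0.82), np.float64(0.03), np.float64(0.0), np.float64(0.0), np.float64(-0.036)]
7 [np.float64(-0.05), np.float64(-0.82), np.float64(0.03), np.float64(0.0), np.float64(0.0), np.float64(-0.036)]
8 [np.float64(0.05), np.float64(-0.83), np.float64(0.03), np.float64(0.0), np.float64(0.0), np.float64(-0.036)]
9 [np.float64(0.14), np.float64(-0.81), np.float64(0.03), np.float64(0.0), np.float64(0.0), np.float64(-0.037)]
10 [np.float64(0.24), np.float64(-0.79), np.float64(0.02), np.float64(0.0), np.float64(0.0), np.float64(-0.036)]
  reach [ 0.6926 -0.0036  0.1101] err [-0.0001  0.0001 -0.0001]
```

View pics/wrist3.png

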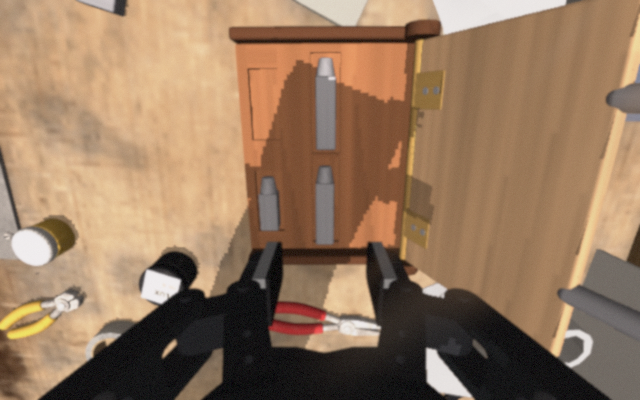

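```bash
python3 -m inch '[[-0.62,-0.55,0.03,0,0,-0.036,0],[-0.56,-0.62,0.03,0,0,-0.036,0],[-0.48,-0.68,0.03,0,0,-0.036,0],[-0.4,-0.73,0.03,0,0,-0.036,0],[-0.32,-0.77,0.03,0,0,-0.036,0],[-0.23,-0.8,0.03,0,0,-0.036,0],[-0.14,-0.82,0.03,0,0,-0.036,0],[-0.05,-0.82,0.03,0,0,-0.036,0]]'
python3 -m inch '[[0.05,-0.83,0.03,0,0,-0.036,0],[0.14,-0.81,0.03,0,0,-0.037,0],[0.24,-0.79,0.02,0,0,-0.036,0],[0,0,0,0,0,0,0],[0,0,0,0,0,0,0],[0,0,0,0,0,0,0],[0,0,0,0,0,0,0],[0,0,0,0,0,0,0]]'
python3 - <<'E'
from h import *
im,d,c=snap('wrist','wrist4')
P=cloud(d,c)
m=(abs(P[...,0]-.692)<.04)&(abs(P[...,1]+.004)<.04)&(P[...,2]>.006)&(P[...,2]<.03)
q=P[m][:,:2].astype(np.float32);print(m.sum(),cv2.minAreaRect(q),np.median(P[m][:,2]))
from plan import *
plan([([.6925,-.0035,.0075],-15.9,6)])
E
```

```text
clock: 9.15
eef_pos: [0.6542, -0.0511, 0.1124]
tool_rot: [0.953, -0.304, -0.0, 0.0]
ft_force: [-0.1, -0.2, -0.2]
grip_width: 0.0426
clock: 9.95
eef_pos: [0.6925, -0.0046, 0.1111]
tool_rot: [0.99, -0.14, 0.0, 0.0]
ft_force: [0.1, 0.1, -0.2]
grip_width: 0.0427
794 ((0.6941283941268921, -0.0034263432025909424), (0.041500866413116455, 0.013395458459854126), 74.0894546508789) 0.012616747009674044
start [ 0.6926 -0.0045  0.1111] yaw -16.06
0 [np.float64(0.0), np.float64(-0.01), np.float64(0.69), np.float64(0.0), np.float64(0.0), np.float64(0.0)]
1 [np.float64(0.0), np.float64(0.0), np.float64(0.69), np.float64(0.0), np.float64(0.0), np.float64(0.0)]
2 [np.float64(0.0), np.float64(-0.01), np.float64(0.69), np.float64(0.0), np.float64(0.0), np.float64(0.0)]
3 [np.float64(-0.01), np.float64(0.0), np.float64(0.69), np.float64(0.0), np.float64(0.0), np.float64(0.0)]
4 [np.float64(0.0), np.float64(-0.01), np.float64(0.69), np.float64(0.0), np.float64(0.0), np.float64(0.0)]
5 [np.float64(-0.01), np.float64(0.0), np.float64(0.69), np.float64(0.0), np.float64(0.0), np.float64(-0.001)]
  reach [ 0.6924 -0.0036  0.0076] err [ 0.0001  0.0001 -0.0001]
```

View pics/wrist4.png

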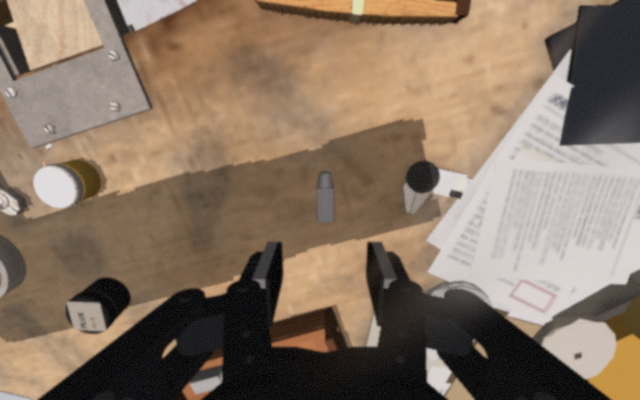

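```bash
python3 -m inch '[[0.01,-0.03,0.9,0,0,0,0],[0,0,0.9,0,0,0,0],[0,0,0.9,0,0,0,0],[0,0,0.8,0,0,0,0],[0,0,0.5,0,0,0,0],[0,0,0.16,0,0,0,0],[0,0,0,0,0,0,0],[0,0,0,0,0,0,0]]'
python3 -m inch '[[0,0,0,0,0,0,1],[0,0,0,0,0,0,1],[0,0,0,0,0,0,1],[0,0,0,0,0,0,1],[0,0,0,0,0,0,1],[0,0,-0.5,0,0,0,1],[0,0,-1,0,0,0,1],[0,0,-1,0,0,0,1]]'
python3 - <<'E'
from plan import *
plan([([.6205,-.1335,.095],-87.4,10)])
E
```

```text
clock: 10.8
eef_pos: [0.6942, -0.0032, 0.0081]
tool_rot: [0.99, -0.139, 0.001, -0.0]
ft_force: [0.8, -0.1, 0.1]
grip_width: 0.0431
clock: 11.6
eef_pos: [0.6923, -0.0031, 0.0692]
tool_rot: [0.99, -0.139, -0.001, 0.0]
ft_force: [-0.2, 0.8, -1.1]
grip_width: 0.0115
start [ 0.6923 -0.0031  0.0692] yaw -15.99
0 [np.float64(-0.13), np.float64(0.58), np.float64(-0.1), np.float64(0.0), np.float64(0.0), np.float64(0.04)]
1 [np.float64(-0.06), np.float64(0.59), np.float64(-0.1), np.float64(0.0), np.float64(0.0), np.float64(0.04)]
2 [np.float64(0.02), np.float64(0.6), np.float64(-0.1), np.float64(0.0), np.float64(0.0), np.float64(0.04)]
3 [np.float64(0.09), np.float64(0.59), np.float64(-0.1), np.float64(0.0), np.float64(0.0), np.float64(0.04)]
4 [np.float64(0.16), np.float64(0.57), np.float64(-0.1), np.float64(0.0), np.float64(0.0), np.float64(0.039)]
5 [np.float64(0.23), np.float64(0.55), np.float64(-0.1), np.float64(0.0), np.float64(0.0), np.float64(0.04)]
6 [np.float64(0.3), np.float64(0.51), np.float64(-0.11), np.float64(0.0), np.float64(0.0), np.float64(0.039)]
7 [np.float64(0.36), np.float64(0.48), np.float64(-0.1), np.float64(0.0), np.float64(0.0), np.float64(0.04)]
8 [np.float64(0.42), np.float64(0.43), np.float64(-0.11), np.float64(0.0), np.float64(0.0), np.float64(0.039)]
9 [np.float64(0.46), np.float64(0.37), np.float64(-0.1), np.float64(0.001), np.float64(0.0), np.float64(0.04)]
  reach [ 0.6204 -0.1335  0.0949] err [ 0.0001 -0.      0.0001]
```

```bash
python3 -m inch '[[-0.13,0.58,-0.1,0,0,0.04,1],[-0.06,0.59,-0.1,0,0,0.04,1],[0.02,0.6,-0.1,0,0,0.04,1],[0.09,0.59,-0.1,0,0,0.04,1],[0.16,0.57,-0.1,0,0,0.039,1],[0.23,0.55,-0.1,0,0,0.04,1],[0.3,0.51,-0.11,0,0,0.039,1],[0.36,0.48,-0.1,0,0,0.04,1]]'
python3 -m inch '[[0.42,0.43,-0.11,0,0,0.039,1],[0.46,0.37,-0.1,0,0,0.04,1],[0,0,0,0,0,0,1],[0,0,0,0,0,0,1],[0,0,0,0,0,0,1],[0,0,0,0,0,0,1],[0,0,0,0,0,0,1],[0,0,0,0,0,0,1]]'
python3 - <<'E'
from h import *
o=bot.get_obs();print(o['eef_pos'])
im,d,c=snap('wrist','wrist5')
O=np.array([.587,-.1792]);a=np.radians(-87.4);X=np.array([np.cos(a),np.sin(a)]);Y=np.array([-X[1],X[0]])
def W(x,y,z): return np.r_[O+x*X+y*Y,z]
big=cv2.resize(im[130:,200:520],None,fx=2.2,fy=2.2,interpolation=cv2.INTER_CUBIC)
def dr(pts,col):
    p=(proj(c,pts)-[200,130]+.5)*2.2
    cv2.polylines(big,[p.round().astype(int)],True,col,1)
def box(cx,cy,hx,hy,z): return [W(cx+sx*hx,cy+sy*hy,z) for sx,sy in((1,1),(1,-1),(-1,-1),(-1,1))]
for cx,cy,hy in ((0,.0365,.035),(0,-.0365,.035),(-.044,.0365,.025),(-.044,-.0365,.025)): dr(box(cx,cy,.0105,hy,.03),(0,255,0))
dr(box(0,0,.062,.077,.03),(0,255,255))
zt=o['eef_pos'][2]+.0065
O=o['eef_pos'][:2]
dr(box(0,0,.007,.021,zt),(0,0,255))
cv2.imwrite('pics/ov5.png',big)
E
```

```text
clock: 12.4
eef_pos: [0.6352, -0.1079, 0.0898]
tool_rot: [0.801, -0.598, -0.0, 0.0]
ft_force: [-0.3, -0.2, -0.4]
grip_width: 0.0113
clock: 13.2
eef_pos: [0.6215, -0.133, 0.0946]
tool_rot: [0.723, -0.691, -0.0, 0.0]
ft_force: [-0.6, 0.0, -0.9]
grip_width: 0.0116
[ 0.6215041  -0.13300146  0.09464522]
```

View pics/ov5.png

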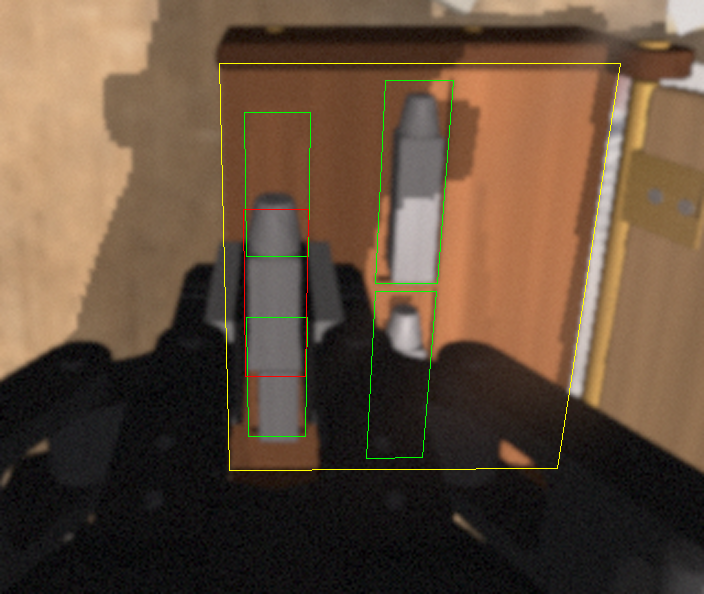

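```bash
python3 -m inch '[[0,0.02,0.5,0,0,0,1],[0,0,0.6,0,0,0,1],[0,0,0.5,0,0,0,1],[0,0,0.4,0,0,0,1],[0,0,0.2,0,0,0,1],[0,0,0.2,0,0,0,1],[0,0,0,0,0,0,1],[0,0,0,0,0,0,1]]'
```

```text
clock: 14.05
eef_pos: [0.6213, -0.1336, 0.0352]
tool_rot: [0.723, -0.691, 0.0, -0.0]
ft_force: [0.5, 0.7, -0.5]
grip_width: 0.0118
```

```bash
python3 -m inch '[[0,0,0.05,0,0,0,1],[0,0,0,0,0,0,1],[0,0,0,0,0,0,1],[0,0,0,0,0,0,0.4],[0,0,0,0,0,0,0.4],[0,0,0,0,0,0,0.4],[0,0,-0.5,0,0,0,0.4],[0,0,-0.9,0,0,0,0.4]]'
python3 -m inch '[[0,0,-1,0,0,0,0.4],[0,0,-1,0,0,0,0.4],[0,0,-1,0,0,0,0],[0,0,-1,0,0,0,0],[0,0,-1,0,0,0,0],[0,0,-1,0,0,0,0],[0,0,-0.5,0,0,0,0],[0,0,0,0,0,0,0]]'
python3 - <<'E'
from h import *
for n in ['wrist','side']:
    im,d,c=snap(n,n+'6')
cv2.imwrite('pics/side6c.png',cv2.resize(im[90:270,190:390],None,fx=3.3,fy=3.3,interpolation=cv2.INTER_CUBIC))
E
```

```text
clock: 14.85
eef_pos: [0.6192, -0.1331, 0.0674]
tool_rot: [0.723, -0.691, -0.002, 0.001]
ft_force: [-0.4, -0.1, 0.1]
grip_width: 0.0257
clock: 15.65
eef_pos: [0.6222, -0.1338, 0.2349]
tool_rot: [0.723, -0.691, 0.003, -0.002]
ft_force: [0.1, -0.8, 0.1]
grip_width: 0.0431
```

View pics/wrist6.png

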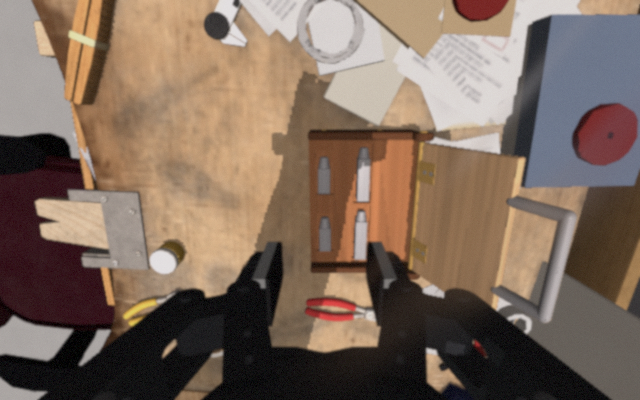

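View pics/side6c.png

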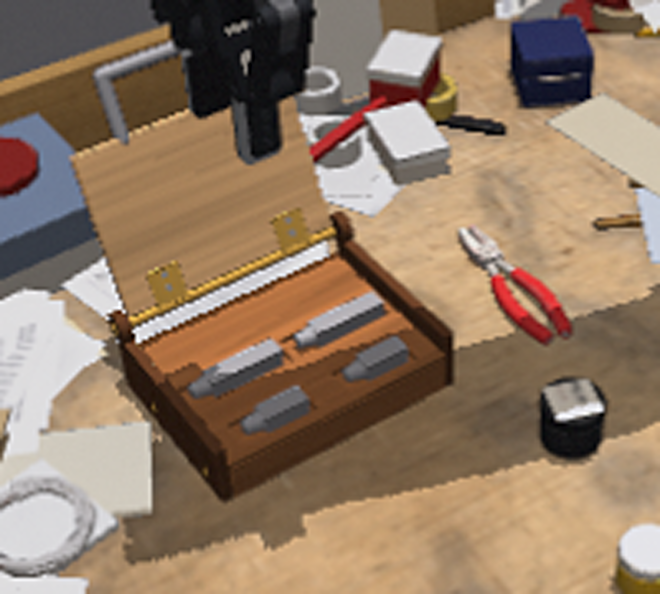

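```bash
python3 - <<'E'
from h import *
O=np.array([.587,-.1792]);a=np.radians(-87.4);X=np.array([np.cos(a),np.sin(a)]);Y=np.array([-X[1],X[0]])
for n in ['wrist6','side6','top0','side0']:
    im,d,c=load(n);P=cloud(d,c); g=im.astype(int);grey=(g.max(2)-g.min(2)<40)
    r=P[...,:2]-O; rx=r@X; ry=r@Y
    if n[-1]=='6':
      for cx,cy in ((0,.0365),(0,-.0365),(-.044,.0365),(-.044,-.0365)):
        m=(abs(rx-cx)<.016)&(abs(ry-cy)<.036)&grey&(P[...,2]>.025)&(P[...,2]<.055)
        if m.sum()<10: print(n,cx,cy,m.sum());continue
        q=np.array([rx[m],ry[m]]).T.astype(np.float32);b=cv2.minAreaRect(q)
        print(n,(cx,cy),m.sum(),'rect',np.round(b[0],4),np.round(b[1],3),round(b[2],1),'z',np.median(P[m][:,2]).round(4))
    # bar
    m=(rx>.08)&(rx<.16)&(abs(ry)<.034)&(P[...,2]>.165)&(P[...,2]<.21)&grey
    if m.sum(): 
        q=P[m]; print(n,'bar',m.sum(),'rx',np.percentile(rx[m],[2,50,98]).round(4),'z',np.percentile(q[:,2],[2,50,98]).round(4))
E
```

```text
wrist6 (0, 0.0365) 669 rect [0.0002 0.035 ] [0.066 0.014] 89.3 z 0.0384
wrist6 (0, -0.0365) 570 rect [-0.0009 -0.0396] [0.016 0.065] 3.6 z 0.0384
wrist6 (-0.044, 0.0365) 448 rect [-0.044   0.0345] [0.045 0.014] 89.6 z 0.0384
wrist6 (-0.044, -0.0365) 380 rect [-0.0444 -0.0389] [0.016 0.048] 2.6 z 0.0382
wrist6 bar 1520 rx [0.1165 0.1191 0.1251] z [0.1815 0.1871 0.1892]
side6 (0, 0.0365) 257 rect [0.0031 0.0357] [0.024 0.061] 1.7 z 0.0384
side6 (0, -0.0365) 223 rect [-0.0021 -0.0401] [0.062 0.021] 80.9 z 0.0389
side6 (-0.044, 0.0365) 182 rect [-0.0417  0.0337] [0.024 0.043] 2.8 z 0.0383
side6 (-0.044, -0.0365) 167 rect [-0.0442 -0.0375] [0.029 0.041] 11.6 z 0.0382
side6 bar 110 rx [0.1155 0.1182 0.1239] z [0.1811 0.1875 0.1911]
top0 bar 329 rx [0.1161 0.1198 0.1255] z [0.1819 0.1867 0.1898]
side0 bar 163 rx [0.1151 0.1181 0.1237] z [0.1813 0.1876 0.1906]
```

```bash
python3 - <<'E'
from plan import *
plan([([.5925,-.3001,.225],-87.4,8)])
E
```

```text
start [ 0.6208 -0.1335  0.2314] yaw -87.45
0 [np.float64(0.83), np.float64(0.18), np.float64(0.03), np.float64(0.0), np.float64(0.0), np.float64(0.0)]
1 [np.float64(0.83), np.float64(0.18), np.float64(0.03), np.float64(0.0), np.float64(0.0), np.float64(0.0)]
2 [np.float64(0.82), np.float64(0.18), np.float64(0.03), np.float64(0.0), np.float64(0.0), np.float64(0.0)]
3 [np.float64(0.83), np.float64(0.18), np.float64(0.03), np.float64(0.0), np.float64(0.0), np.float64(0.0)]
4 [np.float64(0.82), np.float64(0.18), np.float64(0.03), np.float64(0.0), np.float64(0.0), np.float64(0.0)]
5 [np.float64(0.83), np.float64(0.18), np.float64(0.04), np.float64(0.0), np.float64(0.0), np.float64(0.0)]
6 [np.float64(0.82), np.float64(0.17), np.float64(0.03), np.float64(0.0), np.float64(0.0), np.float64(0.0)]
7 [np.float64(0.83), np.float64(0.18), np.float64(0.04), np.float64(0.0), np.float64(0.0), np.float64(0.0)]
  reach [ 0.5925 -0.3002  0.2249] err [0.     0.0001 0.0001]
```

```bash
python3 -m inch '[[0.83,0.18,-0.05,0,0,0,-0.4],[0.83,0.18,0,0,0,0,-0.4],[0.82,0.18,0,0,0,0,-0.4],[0.83,0.18,0,0,0,0,-0.4],[0.82,0.18,0,0,0,0,-0.4],[0.83,0.18,0,0,0,0,-0.4],[0.82,0.17,0,0,0,0,-0.4],[0.83,0.18,0,0,0,0,-0.4]]'
python3 -m inch '[[0,0,0,0,0,0,-0.4],[0,0,0,0,0,0,-0.4],[0,0,0,0,0,0,-0.4],[0,0,0,0,0,0,-0.4],[0,0,0,0,0,0,-0.4],[0,0,0,0,0,0,-0.4],[0,0,0,0,0,0,-0.4],[0,0,0,0,0,0,-0.4]]'
python3 - <<'E'
from h import *
for n in ['wrist','side']: im,d,c=snap(n,n+'7')
cv2.imwrite('pics/side7c.png',cv2.resize(im[0:230,170:390],None,fx=2.6,fy=2.6,interpolation=cv2.INTER_CUBIC))
from plan import *
plan([([.5925,-.3001,.168],-87.4,5)])
E
```

```text
clock: 16.55
eef_pos: [0.5916, -0.3006, 0.2305]
tool_rot: [0.723, -0.691, -0.002, 0.0]
ft_force: [0.4, -0.0, 0.1]
grip_width: 0.06
clock: 17.35
eef_pos: [0.5926, -0.3, 0.2324]
tool_rot: [0.723, -0.691, 0.0, -0.0]
ft_force: [-0.9, -0.6, -0.5]
grip_width: 0.0597
start [ 0.5926 -0.3001  0.2324] yaw -87.44
0 [np.float64(0.0), np.float64(0.0), np.float64(0.52), np.float64(0.0), np.float64(0.0), np.float64(0.0)]
1 [np.float64(0.0), np.float64(0.0), np.float64(0.51), np.float64(0.0), np.float64(0.0), np.float64(0.0)]
2 [np.float64(0.0), np.float64(0.0), np.float64(0.52), np.float64(0.0), np.float64(0.0), np.float64(0.0)]
3 [np.float64(0.0), np.float64(0.0), np.float64(0.51), np.float64(0.0), np.float64(0.0), np.float64(0.0)]
4 [np.float64(0.0), np.float64(0.0), np.float64(0.52), np.float64(0.0), np.float64(0.0), np.float64(0.0)]
  reach [ 0.5926 -0.3001  0.1679] err [-0.0001  0.      0.0001]
```

View pics/wrist7.png

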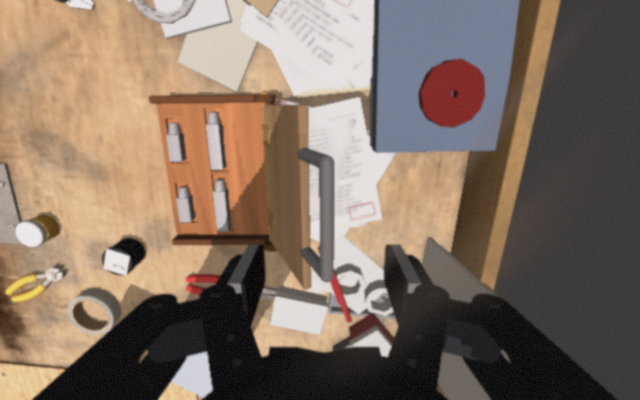

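View pics/side7c.png

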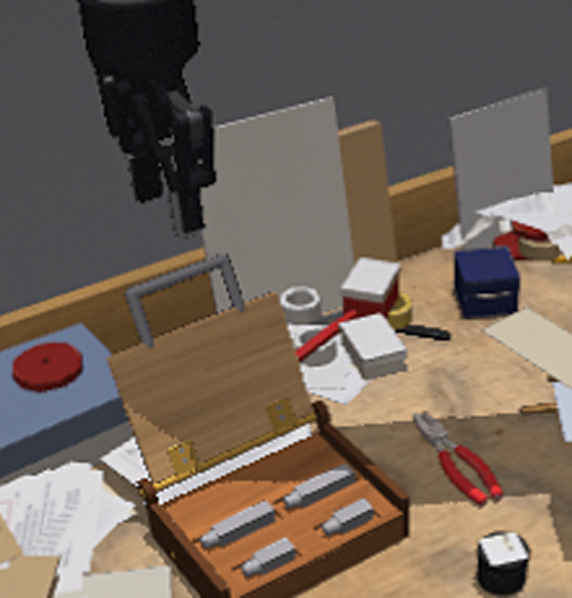

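```bash
python3 - <<'E'
from h import *
im,d,c=load('top0');P=cloud(d,c)
m=(P[...,0]>.45)&(P[...,0]<.75)&(P[...,1]<-.32)&(P[...,2]>.10)
print(m.sum(), P[m].min(0) if m.sum() else '',P[m].max(0) if m.sum() else '')
m2=m&(P[...,1]>-.39);print(m2.sum(),P[m2][:5])
E
python3 -m inch '[[0,0,0.4,0,0,0,-0.4],[0,0,0.6,0,0,0,-0.4],[0,0,0.6,0,0,0,-0.4],[0,0,0.5,0,0,0,-0.4],[0,0,0.35,0,0,0,-0.4],[0,0,0.1,0,0,0,-0.4],[0,0,0,0,0,0,-0.4],[0,0,0,0,0,0,-0.4]]'
```

```text
11835 [ 0.45001415 -0.53274154  0.10000226] [ 0.74999545 -0.45210938  0.26026681]
0 []
clock: 18.25
eef_pos: [0.5929, -0.3004, 0.1693]
tool_rot: [0.723, -0.691, 0.001, -0.0]
ft_force: [1.1, 0.0, 0.9]
grip_width: 0.0598
```

```bash
python3 -m inch '[[0,0,0,0,0,0,0],[0,0,0,0,0,0,0.4],[0,0,0,0,0,0,1],[0,0,0,0,0,0,1],[0,0,0,0,0,0,1],[0,0,0,0,0,0,1],[0,0,0,0,0,0,1],[0,0,0,0,0,0,1]]'
python3 - <<'E'
from h import *
print(bot.get_obs()['ft_torque'])
for n in ['wrist']: im,d,c=snap(n,n+'8')
O=np.array([.587,-.1792]);a=np.radians(-87.4);X=np.array([np.cos(a),np.sin(a)])
p=bot.get_obs()['eef_pos'];print('rx',(p[:2]-O)@X,p)
E
```

```text
clock: 19.05
eef_pos: [0.5927, -0.3005, 0.169]
tool_rot: [0.723, -0.691, 0.0, -0.0]
ft_force: [-0.8, -1.1, 2.4]
grip_width: 0.0078
[-0.21066265  0.04983389  0.06390587]
rx 0.12140705772425069 [ 0.59270833 -0.30047295  0.16898155]
```

View pics/wrist8.png

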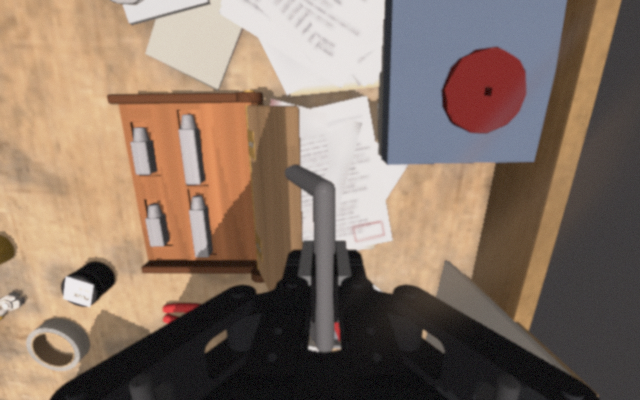

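```bash
python3 -m inch '[[-0.15,0,-0.065,0,0,0,1],[-0.15,0,-0.061,0,0,0,1],[-0.15,0,-0.057,0,0,0,1],[-0.15,0,-0.053,0,0,0,1],[-0.15,0,-0.048,0,0,0,1],[-0.15,0,-0.043,0,0,0,1],[-0.15,0,-0.039,0,0,0,1],[-0.15,0,-0.035,0,0,0,1]]'
```

```text
clock: 19.9
eef_pos: [0.5913, -0.2703, 0.1793]
tool_rot: [0.723, -0.691, 0.001, 0.0]
ft_force: [-1.1, -4.9, 5.1]
grip_width: 0.0077
```

```bash
python3 -m inch '[[-0.158,0,-0.031,0,0,0,1],[-0.158,0,-0.027,0,0,0,1],[-0.158,0,-0.023,0,0,0,1],[-0.158,0,-0.019,0,0,0,1],[-0.158,0,-0.015,0,0,0,1],[-0.158,0,-0.011,0,0,0,1],[-0.12,0,-0.005,0,0,0,1],[-0.08,0,-0.003,0,0,0,1]]'
python3 -m inch '[[-0.06,0,0,0,0,0,1],[-0.04,0,0,0,0,0,1],[0,0,0,0,0,0,1],[0,0,0,0,0,0,1],[0,0,0,0,0,0,1],[0,0,0,0,0,0,1],[0,0,0,0,0,0,1],[0,0,0,0,0,0,1]]'
python3 - <<'E'
from h import *
o=bot.get_obs();p=o['eef_pos'];print(p,o['ft_force'],o['joint_vel'].round(4))
O=np.array([.587,-.1792]);a=np.radians(-87.4);X=np.array([np.cos(a),np.sin(a)]);Y=np.array([-X[1],X[0]])
rx=(p[:2]-O)@X;print('rx',rx,'theta',np.pi/2+np.arcsin((rx-.06)/.148))
for n in ['side','wrist']:
    im,d,c=snap(n,n+'9');P=cloud(d,c);r=P[...,:2]-O;x=r@X;y=r@Y;z=P[...,2]
    m=(abs(x-.06)<.03)&(abs(y)<.07)&(z>.08)&(z<.145)
    if m.sum()>50:
        f=np.polyfit(z[m],x[m],1);print(n,m.sum(),'lid theta',np.pi/2+np.arctan(f[0]),'x at z=.1',np.polyval(f,.1))
    if n=='side': cv2.imwrite('pics/side9c.png',cv2.resize(im[0:230,170:390],None,fx=2.6,fy=2.6,interpolation=cv2.INTER_CUBIC))
E
```

```text
clock: 20.7
eef_pos: [0.5899, -0.2405, 0.1824]
tool_rot: [0.723, -0.691, -0.0, -0.0]
ft_force: [-0.6, -2.1, 5.7]
grip_width: 0.0072
clock: 21.5
eef_pos: [0.5898, -0.2382, 0.1823]
tool_rot: [0.723, -0.691, -0.0, -0.0]
ft_force: [-1.2, -2.6, 6.0]
grip_width: 0.0079
[ 0.58976417 -0.23821348  0.18233333] [-1.22535342 -2.55464246  5.97998357] [-0.0015 -0.0013  0.0001  0.001   0.      0.0014]
rx 0.059078120483704775 theta 1.5645673708638617
side 1626 lid theta 1.5649095597356049 x at z=.1 0.0559168743107301
```

View pics/side9c.png

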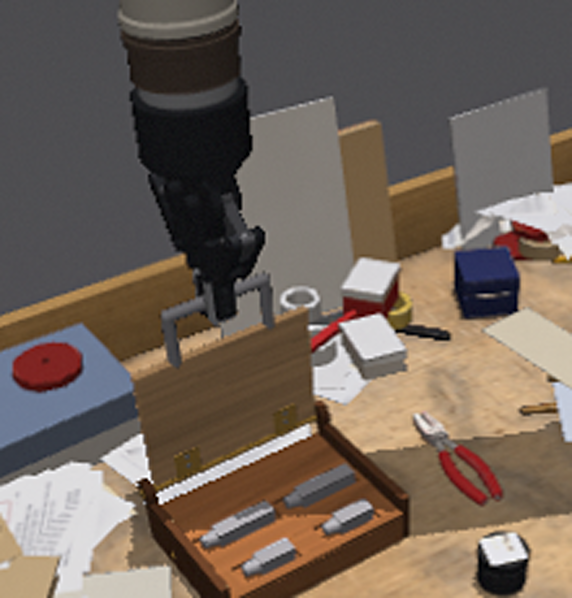

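View pics/wrist9.png

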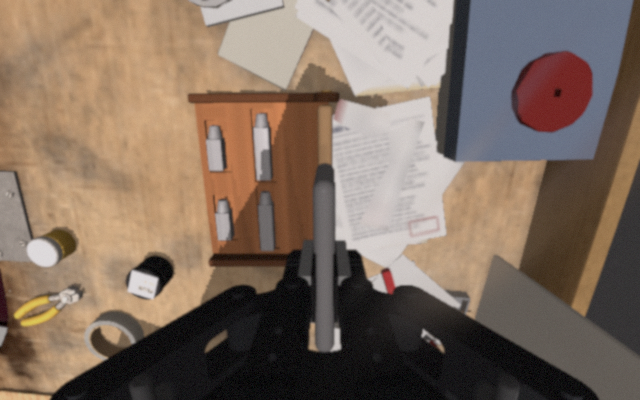

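```bash
python3 -m inch '[[0,0,0,0,0,0,1],[0,0,0,0,0,0,1],[0,0,0,0,0,0,1],[0,0,0,0,0,0,1],[0,0,0,0,0,0,1],[0,0,0,0,0,0,1],[0,0,0,0,0,0,1],[0,0,0,0,0,0,1]]'
python3 -c "
from workcell import bot
print(bot.job_done())"
```

```text
clock: 22.4
eef_pos: [0.5897, -0.2382, 0.1823]
tool_rot: [0.723, -0.691, -0.0, -0.0]
ft_force: [-1.6, -2.3, 6.1]
grip_width: 0.0073
the job is handed in; nothing more can be done
None
```

Both punches are in the free bays of their own rows. The lid is held by its bar at the balance point, and I handed the job in at 22.4 s with the fingers still gripping.

- **Punches:** their tops are level with the two fixed punches, so both are on the bay floor. In the most direct picture they sit within about 1 mm across and 3 mm along of the bay centres, roughly 1 to 4° off line. The side camera's outlines were blurrier: about 2 mm across, and one rough angle of 9°. All of it is within your limits.
- **Lid:** the gripper position put it at 1.565 rad, and so did a separate fit to the board in the side camera's depth data. That is within 0.01 rad of upright.
- **Steadiness:** the arm's position stayed within about 0.1 mm through the last checks, with about 6 N at the wrist.
- **Bystanders:** neither jar nor the pliers appear to have moved in the last pictures. I judged that by eye only.

The opening reading is about 2 mm low: 11.5 mm on the 14 mm punches and 7.5 mm on the 10 mm bar. I took this as a sensor offset, because the pictures show both punches and the bar properly held. No check failed.

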